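# Snap the wooden lid onto the wide canister and keep it pressed

## Robot

A 6-joint arm with a two-finger parallel gripper is mounted at the origin on a cart in front of the work surface, level with it; the furniture and walls round the work are solid. World frame = base frame: x ahead of the robot, y to its left, z up, the work surface at z = 0. Lengths are in m, angles in rad, forces in N, time in s.
With the tool pointing down it reaches from about 0.225 to 0.875 m from the base axis. Payload 3.4 kg.
Tool frame: the origin (TCP) lies on the centre line of the jaws, within the pads' length; the fingertips stand 17 mm ahead of it and the grasp point (between the pads) lies 2 mm behind it (nose_length is the distance from the TCP to the fingertips, in m); z points along the fingers, y is the line along which they close (so a half turn about z gives the same grasp; the last joint's range is limited). The gripper opens to 85 mm and grips with 20 to 120 N. Pads are 22 mm wide; open, the fingers measure 114 mm over their backs; the gripper's body (76 mm by 85 mm) begins 54 mm behind the grasp point. The pads swing forward as they close: fully open they stand 13 mm farther back than shut.
Start: joints at [-1.37, 0.276, 1.505, -0, 1.361, -0.121], TCP at [0.182, -0.546, 0.248] pointing down, gripper open.
Joint ranges: [-2.89, 2.89], [-0.75, 2.08], [0.22, 2.7], [-1.18, 4.32], [0.11, 2.71], [-2.7, 2.7]. Speed limits (rad/s): [2.57, 2.57, 3.14, 3.14, 3.14, 3.14].

## Interface

Orientations are given as a unit quaternion [w, x, y, z].
In Python, from rig import get_state, get_image, sign_off, find_in, place_of, nose_length gives the robot as it stands.
- The arm moves only by the tool apply_moves, never from a script. Its argument "deltas" is one flat list of numbers, 5 for each row, row after row: the finger opening in mm, from 0 to 85.4, then the shift along the tool's x, y, z in mm, then the turn about the tool's z in degrees. A call has 1 to 12 rows; each row is the pose to reach, as a shift and turn from the pose commanded when the call began, along the tool's axes at that moment; what a row does not reach only later rows make up. A row lasts 1/12 s, in which the tool goes at most 41.7 mm and 7.16 degrees, less where a joint would pass 70% of its speed; a pose out of reach is approached as far as the arm can. A call with a gripper value outside its range is refused whole. The fingers move at their own pace and stop on an object; "squeeze" is the grip in N (left out, the last holds). Time passes only in rows, so rows that repeat a pose let the fingers close. It gives the time, the measured TCP pose, the force, the opening and the grip force at its end, in the units of the state.
- get_state(): the state, without advancing time (a new reading comes with each control period).
- get_image(name): name is "side" or "top" or "wrist"; returns a dict with "frame" (400x640x3 uint8, red, green, blue), "K" (3x3 intrinsics, pixels), "k1" (the pictures are not rectified: a ray, as slopes to the right and down, at radius r is drawn at 1 + k1 r^2 times it, then the intrinsics apply), "position" and "orientation" of the camera in the world. Camera axes: x right, y down, z forward; pixel columns grow to the right and rows downward; lengths in m; the calibration is good to about 2 mm. A picture is of the moment at which its call begins. There is no depth.
- sign_off(): hands the job in; it is judged then, once.
Trained networks look in a picture, given as the dict that the camera call returned (one of the last four; its "shot" number tells which), for a name from the list of things; names that differ only in an ending like _2 or _b are one class to them, and where a whole thing is asked for, a point or a joint stands for the part that bears it (a point fixed in the world has none). Each returns a list of dicts, best first, with "score" (0 to 1); they miss things now and then, are a little off and sometimes report something else, mostly with a low value. They report only what shows in the picture. A call takes as long as a camera call. They do not tell look-alikes from the thing itself.
- find_in(query, picture): "point" ([column, row] in pixels, amid what is visible of it).
- place_of(query, picture): "point" ([column, row] in pixels: a listed point, or the origin of a listed thing).
The state is a dict: "clock": time; "qpos": joint angles; "qd": joint speeds; "effort": joint torques, N m; "position": TCP position; "ee_rot": TCP orientation; "contact_force": force on the tool from outside, world axes, zero at the start; "moment": the same for the moment, N m; "width": finger opening in m; "gripper_force": force on a finger pad.
Only numpy, scipy, OpenCV 4.12 (cv2) and the standard library are available. Lean on these libraries where they do the work, as an engineer would, in place of code of your own. Each camera call takes 0.05 s, during which the arm holds its last target. There are 200 camera calls.

## Task

Take the larger of the two wooden lids by its bar handle, set it squarely on the wide dark canister and press it straight down until both spring clips snap over its edge and it sits flush on the rim. Keep hold of the handle and keep pressing firmly (10 to 20 N): finish like that, still gripping and pressing, without letting go. Leave all the other things where they are.

Things in the scene. Friction and masses are not known exactly. Their poses are not given: they have to be found in the camera images.
- lid_grip (a point): Centre of the bar handle of the larger wooden lid (loose, 0.2 to 0.35 kg). The handle is a solid upright bar 70 mm long (point x), 18 mm wide (point y), 36 mm tall; grip it across its width from above. The disc below it spans 18 to 30 mm below this point, the plug 30 to 52 mm below. The lid starts upright on its plug, this point 52 mm above the worktop. Its z is the lid's up.
- lid_seat (a point): Centre of the underside of the larger lid's disc, 30 mm below lid_grip, same axes. The disc is 12 mm thick, 114 mm in diameter near its top, its edge bevelled inward to 107 mm at the underside. The round cork plug under it is 96 mm in diameter and 22 mm deep, its lowest 8 mm tapering to 86 mm.
- canister_rim (a point): Centre of the mouth of the wide dark metal canister at rim height, 80 mm above the worktop, z up. Canister fixed, outer diameter 110 mm, inner 100 mm (2 mm play round the plug); the lid goes on at any yaw. Two brass spring clips, 22 mm wide, stand on its +x and -x sides, up to 33 mm above it; their noses reach in to 54 mm from the axis, undersides 12.7 mm above the rim.
- canister_clip_a (a joint): Spring clip on the canister's +x side, rad: 0 at rest, grows as bent outward, up to about 0.06 as the lid's edge passes, back to 0 when snapped over the disc. As the lid goes down the push rises from about 0 (disc underside 15 mm above the rim) to 12 to 18 N (5 mm above), then suddenly drops below zero as the clips snap; the lid is then drawn to the rim, where the push rises again.
- canister_clip_b (a joint): The same for the clip on the canister's -x side.
- lid: The larger wooden lid; origin at the centre of its plug's underside, 52 mm below lid_grip.
- canister_wall: The wide dark canister's round metal vessel, on whose rim the lid comes to rest (without its clips); origin at the centre of its underside, 80 mm below canister_rim.
- small_lid_grip (a point): Centre of the handle (50 x 18 x 36 mm) of the smaller wooden lid, disc diameter 86 mm, same shape and height as the larger. A bystander: leave it alone. It and the larger lid may stand in each other's places.
- narrow_canister: The narrower dark canister, 82 mm outer diameter, 80 mm high with its clips up to 113 mm, fixed; origin at the centre of its underside. A bystander; it and the wide canister may stand in each other's places.
- spice_jar_mid (a point): Middle of a spice jar, 45 mm diameter, 106 mm tall. Bystander.
- small_tin_mid (a point): Middle of a small round tea tin, 58 mm diameter, 72 mm tall. Bystander.
- tall_tin_mid (a point): Middle of a larger round tea tin, 72 mm diameter, 105 mm tall. Bystander.
- salt_cellar_mid (a point): Middle of a turned wooden salt cellar, 89 mm diameter, 81 mm tall. Bystander.
- teaspoon_mid (a point): Middle of a teaspoon lying flat, 130 mm long. Bystander.
There are look-alikes about, which are no part of the job. What is shaped like the lid but red is not meant.

How it is judged:
On the way, in this order (a step that is already met when the one before it is completed fails the run):
1. the larger lid is lifted off the worktop in the fingers (height (world z) of lid above 0.03 m and contact force between the fingers and lid above 1 N), for 0.2 s.
2. held in the fingers, its plug is lined up in the canister's mouth, not yet snapped (horizontal distance between lid_seat and canister_rim below 0.006 m and z of lid_seat in the frame of canister_rim between 0.005 and 0.022 m and angle between lid_grip's own z axis and vertical below 0.12 rad and contact force between the fingers and lid above 1 N), for 0.05 s.
3. the lid has snapped home under both clips and is still pressed (z of lid_seat in the frame of canister_rim between -0.004 and 0.002 m and horizontal distance between lid_seat and canister_rim below 0.005 m and angle between lid_grip's own z axis and vertical below 0.05 rad and value of joint each of canister_clip_a, canister_clip_b below 0.02 rad and contact force between lid and canister_wall above 6 N and contact force between the fingers and lid above 2 N and distance between the grasp point and lid_grip below 0.03 m), for 0.2 s.
At the end, for the whole second after the job is handed in: Lid home through the last second: disc on the rim (-4 to +2 mm, centred to 5 mm, tilt under 0.05 rad), both clips back under 0.02 rad, lid pressing on the canister wall with over 6 N, fingers on the handle (over 2 N, grasp point within 30 mm of its centre) (all of step 3); the arm keeps its last pose, push and grip.
It fails at once if a bystander is pushed more than 30 mm from its place (distance of any of small_lid_grip, spice_jar_mid, small_tin_mid, tall_tin_mid, salt_cellar_mid, teaspoon_mid from where it was at the start of the episode above 0.03 m).
It also fails if it takes over 56 s, if anything falls off the work surface, if the arm or the gripper's body presses on something with over 40 N, if the wrist force passes 120 N, or if a joint passes its speed limit or range.

## Working session

There is one attempt and no reset: what is moved stays moved. The work goes in short steps, Python scripts to look and compute and a tool call to move; the robot and the scene stay as the last step left them, time stands still between calls to the robot, and variables do not carry over. Pictures are saved under pics/ and viewed, at most 10 in all, crops included, and the job is handed in when it is done.

Besides the shell and the picture viewer there is one more tool, called after "Emit:" as name(argument=value, ...) on one line, values as JSON. apply_moves: Moves the arm, as the interface text tells. Its arguments: {"type":"object","properties":{"deltas":{"type":"array"},"squeeze":{"type":"number"}},"required":["deltas"]}

```bash
mkdir -p pics; cat > h.py <<'E'
import numpy as np, cv2
from scipy.spatial.transform import Rotation as R
from rig import *
def rot(q): return R.from_quat([q[1],q[2],q[3],q[0]]).as_matrix()
def ray(p,uv):
    K=np.array(p["K"]);k=p["k1"]
    d=np.array([(uv[0]-K[0,2])/K[0,0],(uv[1]-K[1,2])/K[1,1]]);s=d.copy()
    for _ in range(30): s=d/(1+k*(s@s))
    v=rot(p["orientation"])@np.array([s[0],s[1],1]); return np.array(p["position"]),v
def onz(p,uv,z):
    o,v=ray(p,uv); return o+v*(z-o[2])/v[2]
def proj(p,X):
    c=rot(p["orientation"]).T@(np.array(X)-p["position"]);s=c[:2]/c[2];s=s*(1+p["k1"]*(s@s));K=np.array(p["K"])
    return [K[0,0]*s[0]+K[0,2],K[1,1]*s[1]+K[1,2]]
def save(p,n): cv2.imwrite("pics/"+n+".png",p["frame"][:,:,::-1])
E
python3 - <<'E'
from h import *
s=get_state();print({k:np.round(s[k],3) for k in("clock","position","ee_rot","width","contact_force")},nose_length)
for n in("top","side"):
    p=get_image(n);save(p,n);print(n,np.round(p["position"],3),np.round(rot(p["orientation"])[:,2],2))
    for q,z in(("lid_grip",.052),("canister_rim",.08),("small_lid_grip",.052),("narrow_canister",0),("canister_wall",0)):
        for r in place_of(q,p)[:3]: print(q,round(r["score"],2),np.round(r["point"]),np.round(onz(p,r["point"],z),3))
E
```

```text
{'clock': np.float64(0.0), 'position': array([ 0.182, -0.545,  0.247]), 'ee_rot': array([-0.001,  0.987,  0.16 , -0.   ]), 'width': np.float64(0.086), 'contact_force': array([-0.162,  0.05 ,  0.333])} 0.017
top [ 0.334 -0.046  1.196] [ 0.19 -0.02 -0.98]
lid_grip 0.88 [339. 183.] [ 0.596 -0.117  0.052]
lid_grip 0.85 [344. 254.] [ 0.398 -0.127  0.052]
canister_rim 0.6 [196. 237.] [0.442 0.261 0.08 ]
canister_rim 0.48 [339. 183.] [ 0.588 -0.115  0.08 ]
small_lid_grip 0.92 [398. 240.] [ 0.437 -0.274  0.052]
narrow_canister 0.66 [268. 194.] [0.573 0.086 0.   ]
canister_wall 0.77 [199. 232.] [0.463 0.277 0.   ]
side [ 0.005 -1.187  0.829] [ 0.36  0.77 -0.52]
lid_grip 0.94 [292. 231.] [ 0.418 -0.128  0.052]
canister_rim 0.4 [258. 168.] [0.451 0.26  0.08 ]
small_lid_grip 0.9 [317. 259.] [ 0.427 -0.28   0.052]
narrow_canister 0.77 [308. 202.] [0.568 0.086 0.   ]
narrow_canister 0.64 [258. 164.] [0.509 0.449 0.   ]
narrow_canister 0.5 [356. 195.] [0.741 0.049 0.   ]
canister_wall 0.54 [258. 182.] [0.459 0.305 0.   ]
canister_wall 0.43 [358. 195.] [0.744 0.045 0.   ]
```

View pics/top.png

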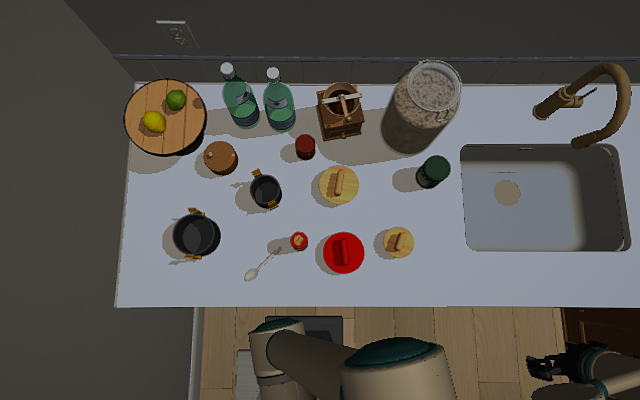

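View pics/side.png

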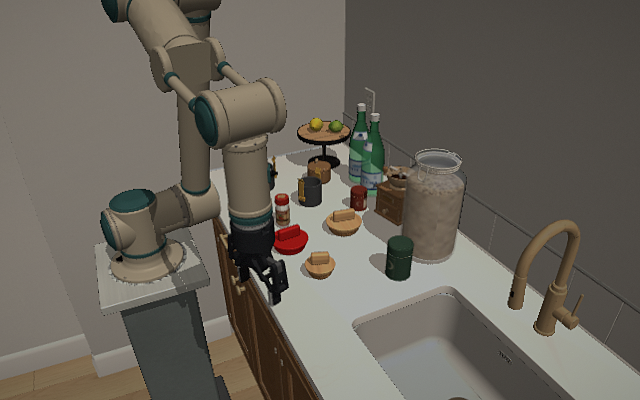

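The larger wooden lid is at (339,183), with the red decoy at (344,254) and the small lid at (398,240). The wide canister is at (196,237) with its clips at about (196,212) and (192,257). The narrow one is at (268,192). I'll move above the lid first.

Emit:
apply_moves(deltas=[85,41,-21,0,5,85,82,-43,0,10,85,123,-64,0,15,85,160,-84,0,20,85,197,-103,0,25,85,234,-122,0,31,85,271,-142,0,31,85,308,-161,0,31,85,345,-180,0,31,85,382,-200,0,31,85,420,-219,0,31,85,450,-235,0,31])

```text
clock: 1.6
position: [0.53, -0.1844, 0.2486]
ee_rot: [0.0, 0.994, -0.109, 0.0]
contact_force: [1.1, -0.3, 0.5]
width: 0.0848
gripper_force: 0.0
```

```bash
python3 - <<'E'
from h import *
s=get_state();print({k:np.round(s[k],3) for k in("clock","position","ee_rot","width","contact_force")})
for n in("wrist","top","side"):
    p=get_image(n);save(p,n+"2");print(n,np.round(p["position"],3),np.round(rot(p["orientation"])[:,2],2))
    for q,z in(("lid_grip",.052),("canister_rim",.08),("canister_wall",0),("canister_clip_a",.113)):
        f=place_of if q!="canister_clip_a" else find_in
        for r in f(q,p)[:4]: print(q,round(r["score"],2),np.round(r["point"]),np.round(onz(p,r["point"],z),3))
E
```

```text
{'clock': np.float64(1.6), 'position': array([ 0.53 , -0.184,  0.249]), 'ee_rot': array([ 0.   ,  0.994, -0.109,  0.   ]), 'width': np.float64(0.085), 'contact_force': array([ 1.103, -0.28 ,  0.49 ])}
wrist [ 0.605 -0.202  0.375] [-0.29  0.06 -0.95]
lid_grip 0.8 [297. 284.] [ 0.408 -0.128  0.052]
lid_grip 0.71 [240. 132.] [ 0.597 -0.115  0.052]
lid_grip 0.41 [249. 132.] [ 0.594 -0.123  0.052]
canister_wall 0.55 [ 13. 294.] [0.449 0.273 0.   ]
canister_clip_a 0.48 [  3. 355.] [0.432 0.176 0.113]
top [ 0.334 -0.046  1.196] [ 0.19 -0.02 -0.98]
lid_grip 0.57 [341. 185.] [ 0.589 -0.122  0.052]
canister_rim 0.63 [195. 235.] [0.447 0.264 0.08 ]
canister_rim 0.57 [201. 234.] [0.449 0.25  0.08 ]
canister_wall 0.69 [200. 237.] [0.451 0.273 0.   ]
canister_clip_a 0.62 [191. 208.] [0.513 0.27  0.113]
canister_clip_a 0.48 [198. 232.] [0.451 0.247 0.113]
canister_clip_a 0.18 [222. 157.] [0.651 0.197 0.113]
side [ 0.005 -1.187  0.829] [ 0.36  0.77 -0.52]
lid_grip 0.78 [343. 214.] [ 0.599 -0.113  0.052]
lid_grip 0.68 [290. 231.] [ 0.415 -0.123  0.052]
lid_grip 0.52 [341. 223.] [ 0.568 -0.154  0.052]
lid_grip 0.43 [311. 201.] [0.542 0.008 0.052]
canister_rim 0.94 [257. 167.] [0.451 0.269 0.08 ]
canister_rim 0.31 [357. 194.] [ 0.675 -0.064  0.08 ]
canister_wall 0.56 [258. 184.] [0.455 0.29  0.   ]
canister_clip_a 0.51 [274. 161.] [0.499 0.226 0.113]
```

View pics/wrist2.png

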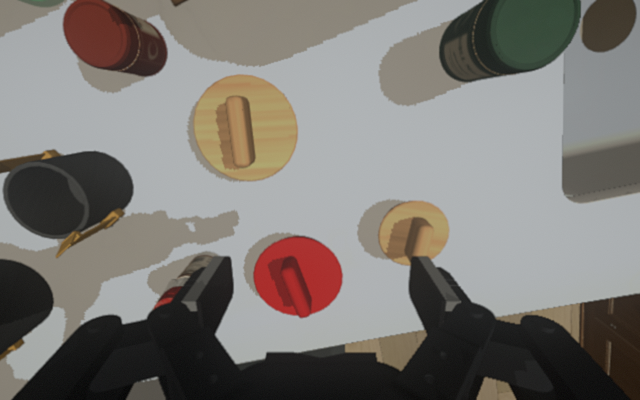

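The wrist view shows the large lid at (245,128), its handle running from about (236,97) to (244,165). I'll fit the disc for its centre and compute the handle's yaw.

```bash
python3 - <<'E'
from h import *
p=get_image("wrist");f=p["frame"]
hsv=cv2.cvtColor(f,cv2.COLOR_RGB2HSV)
m=((hsv[...,0]>8)&(hsv[...,0]<30)&(hsv[...,1]>70)&(hsv[...,2]>60)).astype(np.uint8)
m[:, :170]=0;m[:,330:]=0;m[200:]=0;m[:60]=0
c=max(cv2.findContours(m,0,1)[0],key=cv2.contourArea)
c=cv2.convexHull(c).reshape(-1,2)
P=np.array([onz(p,u,.034)[:2] for u in c.astype(float)])
(cx,cy),r=cv2.minEnclosingCircle(P.astype(np.float32));print("disc",cx,cy,r)
from scipy.optimize import least_squares
w=least_squares(lambda v:np.hypot(P[:,0]-v[0],P[:,1]-v[1])-v[2],[cx,cy,r],loss="soft_l1",f_scale=.001).x;print(w)
a=onz(p,(236,97),.07);b=onz(p,(243,165),.07);print(a,b,(a+b)/2,np.linalg.norm(a-b),np.degrees(np.arctan2(*(a-b)[1::-1])))
x=cv2.resize(f[70:190,180:310],None,fx=4,fy=4,interpolation=cv2.INTER_CUBIC)
cv2.imwrite("pics/crop.png",x[:,:,::-1])
E
```

```text
disc 0.5969234108924866 -0.11574907600879669 0.05678863450884819
[ 0.59686093 -0.11585661  0.05633841]
[ 0.62742144 -0.12756204  0.07      ] [ 0.56375775 -0.11486084  0.07      ] [ 0.5955896  -0.12121144  0.07      ] 0.06491829933226659 -11.282636557550006
```

View pics/crop.png

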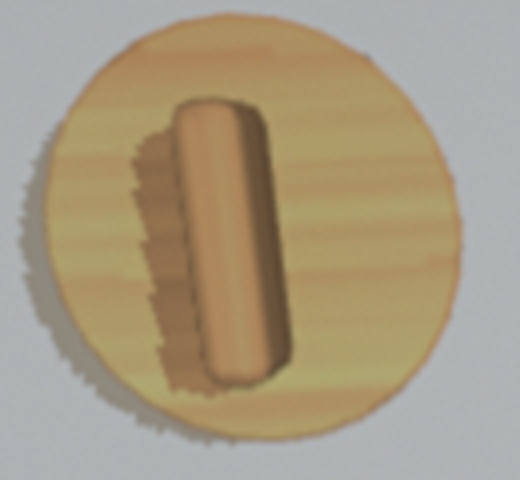

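The lid centre is at about (0.597, -0.116) and the handle's yaw of about -12° matches the tool, so I'll centre over it and descend.

Emit:
apply_moves(deltas=[85,25,-40,0,0,85,51,-81,0,0,85,51,-81,35,0,85,51,-81,70,0,85,51,-81,105,0,85,51,-81,135,0,85,51,-81,135,0])

```text
clock: 2.98
position: [0.5918, -0.1166, 0.107]
ee_rot: [-0.001, 0.994, -0.109, -0.006]
contact_force: [-1.7, 0.4, -0.7]
width: 0.0849
gripper_force: 0.0
```

```bash
python3 - <<'E'
from h import *
p=get_image("wrist");save(p,"w3");s=get_state();print(s["position"],s["ee_rot"])
for r in place_of("lid_grip",p)[:3]:print(r,onz(p,r["point"],.052))
T=np.array(s["position"]);M=rot(s["ee_rot"])
print(proj(p,T),proj(p,[T[0],T[1],.07]),proj(p,[.597,-.116,.07]))
E
```

```text
[ 0.59383422 -0.1173264   0.11025111] [-7.26041872e-04  9.93995795e-01 -1.09349435e-01 -3.81213825e-03]
{'point': [319.2, 220.9], 'score': 0.77} [ 0.59706568 -0.11752047  0.052     ]
{'point': [315.2, 199.0], 'score': 0.34} [ 0.61193508 -0.11829543  0.052     ]
[np.float64(319.664565542628), np.float64(274.9412691471648)] [np.float64(319.92279879677676), np.float64(237.51407357419342)] [np.float64(316.5162171680823), np.float64(233.12142471947934)]
```

View pics/w3.png

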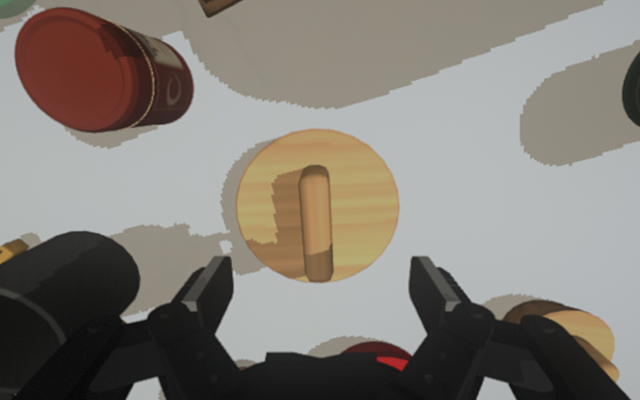

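The open fingers straddle the handle, which is centred at about (316,225) and leans about 2° to the left of the tool axis. I'll descend and grip.

Emit:
apply_moves(deltas=[85,2,0,20,-2,85,2,0,40,-2,85,2,0,55,-2,85,2,0,55,-2,10,2,0,55,-2,10,2,0,55,-2,10,2,0,55,-2,10,2,0,55,-2,10,2,0,55,-2,10,2,0,55,-2,10,2,0,55,-2,10,2,0,55,-2], squeeze=70)

```text
clock: 4.08
position: [0.599, -0.1187, 0.0595]
ee_rot: [0.0, 0.996, -0.092, 0.001]
contact_force: [-0.0, 1.2, 5.8]
width: 0.0165
gripper_force: 69.4
```

Emit:
apply_moves(deltas=[10,0,0,-15,0,10,0,0,-35,0,10,0,0,-65,0,10,0,0,-100,0,10,0,0,-130,0,10,0,0,-150,0,10,0,0,-150,0,10,0,0,-150,0])

```text
clock: 4.75
position: [0.5982, -0.1187, 0.2086]
ee_rot: [0.0, 0.996, -0.092, 0.001]
contact_force: [0.3, 1.0, -2.4]
width: 0.0168
gripper_force: 68.5
```

```bash
cat > can.py <<'E'
from h import *
from scipy.optimize import least_squares
# outlier check: average rim detections of both fixed cameras
for n in("top","side","wrist"):
    p=get_image(n);save(p,n+"4")
    for q,z in(("canister_rim",.08),("canister_wall",0.0)):
        for r in place_of(q,p)[:2]:print(n,q,round(r["score"],2),np.round(r["point"]),np.round(onz(p,r["point"],z),4))
    if n=="wrist":break
s=get_state();print(s["position"],s["ee_rot"],s["contact_force"],s["width"])
E
python3 can.py
python3 - <<'E'
from h import *
t=cv2.imread("pics/top4.png");s=cv2.imread("pics/side4.png")
a=cv2.resize(t[195:275,155:240],None,fx=4.5,fy=4.5,interpolation=2);b=cv2.resize(s[130:210,225:310],None,fx=4.5,fy=4.5,interpolation=2)
cv2.imwrite("pics/cans.png",np.hstack([a,b]))
E
```

```text
top canister_rim 0.6 [196. 235.] [0.4479 0.261  0.08  ]
top canister_wall 0.71 [200. 235.] [0.4549 0.2724 0.    ]
side canister_rim 0.72 [260. 164.] [0.4668 0.2872 0.08  ]
side canister_rim 0.4 [315. 260.] [ 0.4062 -0.3145  0.08  ]
side canister_wall 0.65 [259. 182.] [0.4635 0.3066 0.    ]
wrist canister_rim 0.32 [321. 270.] [ 0.5266 -0.1065  0.08  ]
wrist canister_wall 0.71 [ 50. 334.] [0.4541 0.2679 0.    ]
[ 0.5979131  -0.11853616  0.20742265] [-1.12498482e-04  9.95754942e-01 -9.20410942e-02 -7.21047755e-04] [-0.09944349  0.18947335 -1.6378132 ] 0.017201615776226503
```

View pics/cans.png

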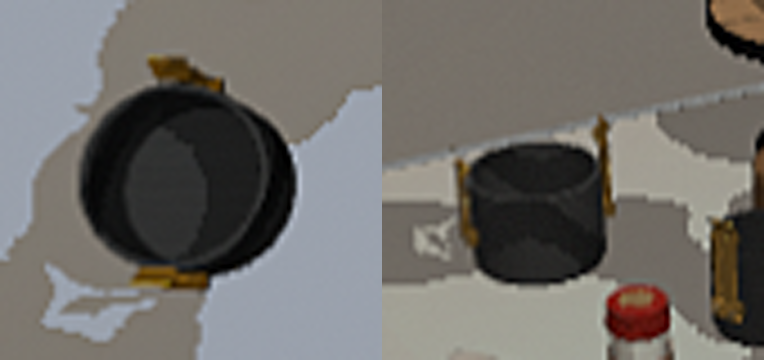

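The lid is lifted. The rim ellipse centres at about (193.7,234.6) in the top view and (258.9,168) in the side view. I'll move to just short of the canister, with the wrist camera looking onto it.

Emit:
apply_moves(deltas=[10,-20,-20,0,0,10,-48,-50,0,0,10,-80,-82,0,0,10,-110,-114,0,0,10,-140,-145,0,0,10,-170,-175,0,0,10,-200,-206,0,0,10,-230,-237,0,0,10,-258,-268,0,0,10,-286,-296,0,0,10,-306,-316,0,0,10,-318,-328,0,0])

```text
clock: 6.2
position: [0.3426, 0.265, 0.2084]
ee_rot: [-0.001, 0.996, -0.091, -0.001]
contact_force: [-0.3, -0.5, -2.2]
width: 0.0168
gripper_force: 68.8
```

```bash
python3 - <<'E'
from h import *
p=get_image("wrist");p=get_image("wrist");save(p,"w5")
s=get_state();print(s["position"],s["ee_rot"],s["contact_force"],p["position"])
for q,z in(("canister_rim",.08),("canister_wall",0.0),("lid_grip",.2)):
    for r in place_of(q,p)[:2]:print(q,round(r["score"],2),np.round(r["point"]),np.round(onz(p,r["point"],z),4))
t=get_image("top");print("top",onz(t,(193.7,234.6),.08));t=get_image("side");print("side",onz(t,(258.9,168),.08))
E
```

```text
[0.34365751 0.26419192 0.20838325] [-4.86120762e-04  9.95968016e-01 -8.97073225e-02 -2.65319621e-04] [ 0.57169487 -0.58083717 -1.85277568] [0.41744036 0.25117269 0.33483793]
canister_rim 0.65 [288.  62.] [0.452 0.271 0.08 ]
canister_wall 0.81 [298.  73.] [0.4508 0.2698 0.    ]
lid_grip 0.95 [320. 274.] [0.3374 0.2666 0.2   ]
top [0.4484065 0.2683182 0.08     ]
side [0.45389067 0.26160528 0.08      ]
```

View pics/w5.png

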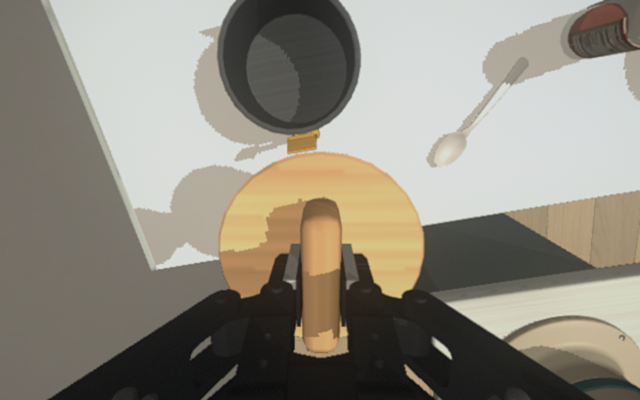

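The wrist view shows the rim circle spanning about columns 218–360 with its bottom at row 134, and the held lid's disc spanning columns 219–425. I'll fit both circles.

```bash
cat > fit.py <<'E'
from h import *
from scipy.optimize import least_squares
p=get_image("wrist");f=p["frame"];s=get_state();T=np.array(s["position"])
g=cv2.GaussianBlur(f,(3,3),0).astype(float);gr=g.mean(2)
def radial(c0,R,z,score,free=None,win=.009):
    c=np.array(c0,float);W=None
    for it in range(6):
        pts=[]
        for a in np.linspace(0,2*np.pi,181)[:-1]:
            rs=np.arange(R-win,R+win,.0003)
            uv=np.array([proj(p,[c[0]+r*np.cos(a),c[1]+r*np.sin(a),z]) for r in rs])
            if (uv<2).any() or (uv[:,0]>637).any() or (uv[:,1]>397).any(): continue
            v=cv2.remap(score.astype(np.float32),uv[:,:1].astype(np.float32),uv[:,1:].astype(np.float32),1).ravel()
            d=np.abs(v[6:]-v[:-6]) if free is None else (v[6:]-v[:-6])*free
            k=d.argmax()
            if d[k]>25: pts.append(c+rs[k+3]*np.array([np.cos(a),np.sin(a)]))
        P=np.array(pts)
        W=least_squares(lambda v:np.hypot(P[:,0]-v[0],P[:,1]-v[1])-v[2],[*c,R],loss="soft_l1",f_scale=.0007)
        c=W.x[:2]
    return W.x,len(P),np.median(np.abs(W.fun))
val=gr; yel=g[...,0]-g[...,2]
print("T",T,"canister",radial((.450,.268),.055,.08,val,1))
zt=T[2]-.0595+.034
print("disc",radial(T[:2],.057,zt,yel,-1))
q=s["ee_rot"];print("yaw",np.degrees(np.arctan2(rot(q)[1,0],rot(q)[0,0])),"tilt",rot(q)[:,2])
E
python3 fit.py
```

```text
T [0.34642205 0.26130929 0.20820528] canister (array([0.45226739, 0.27026141, 0.05456555]), 134, np.float64(0.00016121142368331204))
disc (array([0.34430898, 0.26091188, 0.05656457]), 131, np.float64(0.00016772500538054375))
yaw -10.66434331152645 tilt [ 1.73273829e-04 -4.64262744e-04 -9.99999877e-01]
```

Emit:
apply_moves(deltas=[10,15,-4,0,0,10,40,-11,0,0,10,70,-20,0,0,10,95,-26,0,0,10,104,-29,0,0,10,104,-29,15,0,10,104,-29,32,0,10,104,-29,45,0,10,104,-29,45,0,10,104,-29,45,0])

```text
clock: 7.43
position: [0.4534, 0.2709, 0.1626]
ee_rot: [0.001, 0.996, -0.093, -0.001]
contact_force: [-0.3, 0.1, -2.8]
width: 0.0171
gripper_force: 68.8
```

```bash
python3 - <<'E'
from h import *
for i in range(4):
    p=get_image("wrist" if i<2 else ["top","side"][i-2]);s=get_state();print(s["position"],s["contact_force"])
    for q,z in (("lid_grip",s["position"][2]-.0075),):
        for r in place_of(q,p)[:2]:print(round(r["score"],2),r["point"],onz(p,r["point"],z))
    if i>1: n=["top","side"][i-2];save(p,n+"6")
t=cv2.imread("pics/top6.png");s=cv2.imread("pics/side6.png")
a=cv2.resize(t[195:275,155:240],None,fx=4.5,fy=4.5,interpolation=2);b=cv2.resize(s[130:210,225:310],None,fx=4.5,fy=4.5,interpolation=2)
cv2.imwrite("pics/cans6.png",np.hstack([a,b]))
E
sed -i 's/^print("T".*/print("T",T)/' fit.py; python3 fit.py
```

```text
[0.45398769 0.27131687 0.16348387] [ 0.36784272 -0.44518296 -0.96363896]
0.97 [321.0, 273.6] [0.45018817 0.27055874 0.15598387]
[0.4542068  0.27172375 0.16430415] [ 0.0303521   0.27104178 -2.67699184]
0.92 [322.6, 272.3] [0.4511995  0.27040153 0.15680415]
[0.45389969 0.27179484 0.16429652] [ 0.27158173 -0.02889901 -1.46270467]
0.81 [183.2, 234.2] [0.44154993 0.27204944 0.15679652]
0.79 [343.7, 254.7] [ 0.39145654 -0.11964739  0.15679652]
[0.45354893 0.27172887 0.16403142] [ 0.27710593  0.12651743 -1.7468417 ]
0.95 [252.6, 150.6] [0.43393843 0.25391054 0.15653142]
0.69 [287.6, 228.8] [ 0.35672017 -0.2548682   0.15653142]
T [0.45332955 0.27170341 0.16373139]
disc (array([0.45128864, 0.27129938, 0.05655684]), 132, np.float64(0.00015634241562650225))
yaw -10.552243472399482 tilt [ 8.42950352e-04  2.49670486e-04 -9.99999614e-01]
```

View pics/cans6.png

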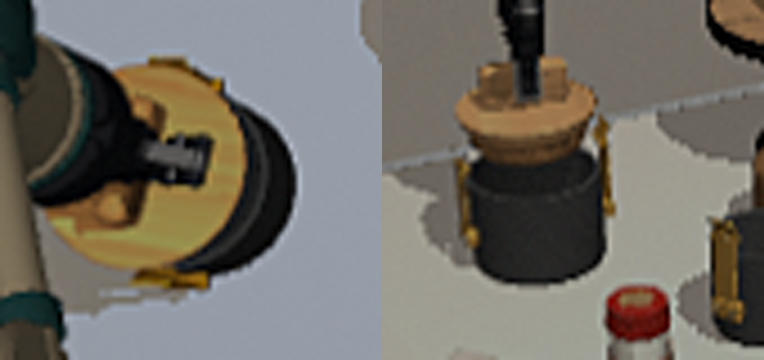

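The lid hangs centred above the canister, between the clips in both views. I'll nudge it 1 mm and lower the plug into the mouth.

Emit:
apply_moves(deltas=[10,1,1,5,0,10,1,1,10,0,10,1,1,15,0,10,1,1,19,0,10,1,1,22,0,10,1,1,25,0,10,1,1,28,0,10,1,1,30,0,10,1,1,30,0,10,1,1,30,0])

```text
clock: 8.72
position: [0.4541, 0.2704, 0.1332]
ee_rot: [0.0, 0.996, -0.092, -0.0]
contact_force: [-0.9, -0.9, -1.2]
width: 0.0168
gripper_force: 68.8
```

```bash
python3 fit.py; python3 - <<'E'
from h import *
s=get_state();print(s["contact_force"],s["moment"])
E
```

```text
T [0.45407655 0.27044293 0.13335678]
disc (array([0.45221643, 0.26999084, 0.05644226]), 127, np.float64(0.0002561725090955286))
yaw -10.561038064059309 tilt [ 1.23860430e-04 -3.61196107e-05 -9.99999992e-01]
[-0.32676609 -0.20435565 -2.49785155] [ 0.01068407 -0.00216322 -0.02987638]
```

Aligned, with no contact force. I'll press down with a firmer grip.

Emit:
apply_moves(deltas=[10,0,0,0,0,10,0,0,2,0,10,0,0,4,0,10,0,0,6,0,10,0,0,8,0,10,0,0,9,0,10,0,0,10,0,10,0,0,10,0], squeeze=110)

```text
clock: 9.43
position: [0.455, 0.271, 0.125]
ee_rot: [-0.001, 0.996, -0.092, 0.001]
contact_force: [-0.6, -0.5, 6.0]
width: 0.0165
gripper_force: 110.8
```

Emit:
apply_moves(deltas=[10,0,0,1,0,10,0,0,2,0,10,0,0,3,0,10,0,0,4,0,10,0,0,5,0,10,0,0,6,0,10,0,0,6,0,10,0,0,6,0])

```text
clock: 10.1
position: [0.454, 0.2704, 0.1176]
ee_rot: [0.0, 0.996, -0.092, -0.0]
contact_force: [-0.8, 0.4, 4.8]
width: 0.0162
gripper_force: 110.3
```

Emit:
apply_moves(deltas=[10,0,0,0.5,0,10,0,0,1,0,10,0,0,1,0,10,0,0,1,0])

```text
clock: 10.43
position: [0.454, 0.2704, 0.1176]
ee_rot: [-0.0, 0.996, -0.092, 0.0]
contact_force: [-2.8, -0.9, 10.4]
width: 0.0161
gripper_force: 111.2
```

Emit:
apply_moves(deltas=[10,0,0,0.4,0,10,0,0,0.8,0,10,0,0,0.8,0,10,0,0,0.8,0,10,0,0,0.8,0,10,0,0,0.8,0])

```text
clock: 10.93
position: [0.454, 0.2704, 0.1175]
ee_rot: [-0.0, 0.996, -0.092, 0.0]
contact_force: [-3.2, -2.1, 15.8]
width: 0.0163
gripper_force: 111.9
```

```bash
python3 fit.py; python3 - <<'E'
from h import *
for n in("top","side"):
    p=get_image(n);save(p,n+"7");s=get_state();print(s["contact_force"],s["position"],s["gripper_force"])
t=cv2.imread("pics/top7.png");s=cv2.imread("pics/side7.png")
a=cv2.resize(t[195:275,155:240],None,fx=4.5,fy=4.5,interpolation=2);b=cv2.resize(s[130:210,225:310],None,fx=4.5,fy=4.5,interpolation=2)
cv2.imwrite("pics/cans7.png",np.hstack([a,b]))
E
```

```text
T [0.45396435 0.27039447 0.11752922]
disc (array([0.45218763, 0.2699382 , 0.05645979]), 129, np.float64(0.00023899427064303508))
yaw -10.552709785279554 tilt [ 8.68338660e-04  1.27037093e-04 -9.99999615e-01]
[-4.63247641 -1.63866989 15.34572402] [0.45396462 0.27040072 0.1175304 ] 111.87986969947815
[-3.93391616 -0.97526997 16.14688188] [0.45397079 0.27037935 0.11752137] 111.88023805618286
```

View pics/cans7.png

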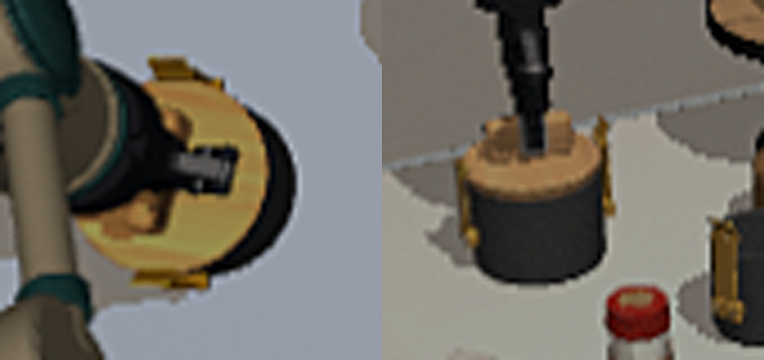

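The lid sits flush on the rim under both clips, level and centred, pressed with about 16 N. Handing in.

```bash
python3 -c "from rig import *;print(sign_off())"
```

```text
the job is handed in; nothing more can be done
None
```

The larger lid is snapped flush on the wide canister under both clips, and I handed the job in with the arm still gripping the handle and pressing at about 16 N; the sign-off returned no verdict.

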